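Close the curved row of sample caps with the fingertips

TASK

Six round domed caps stand raised in a curved row on the aluminium sample block: trace the row with closed fingertips, beginning at the end by the block's projecting lug, and gently press each cap fully home, one after the other in order. Do not press the two square caps, do not lift or shove the block, and leave the beaker on it and everything around it where they are. Finish with the hand clear of everything.

Things in the scene. Friction and masses are not known exactly. Their poses are not given: they have to be found in the camera images.
- block: aluminium sample block, a slab 140 (x) by 240 (y) by 40 mm high, 2.5 kg, standing loose on four rubber feet on the worktop. Origin at the centre of its underside, z up; top face at z = 40 mm. A round-nosed lug (46 mm wide, 43 mm long, its top at 30 mm) sticks out of its +y end only. On its top are six round caps in a curved row and two square caps; six dark slots are in its -x face
- cap_1_top (a point): the highest point of round cap 1 (moves with it). Six black domed round caps, 28 mm in diameter with domes 6.5 mm high, stand 38 mm apart along an arc of 120 mm radius that bulges to the block's -x; this one is at the end by the lug. A raised cap's top is 12.5 mm above the block's top face, a home cap's top 6.5 mm
- cap_2_top (a point): the highest point of round cap 2 (moves with it). Six black domed round caps, 28 mm in diameter with domes 6.5 mm high, stand 38 mm apart along an arc of 120 mm radius that bulges to the block's -x; this one is number 2 counted from the lug end
- cap_3_top (a point): the highest point of round cap 3 (moves with it). Six black domed round caps, 28 mm in diameter with domes 6.5 mm high, stand 38 mm apart along an arc of 120 mm radius that bulges to the block's -x; this one is number 3 counted from the lug end
- cap_4_top (a point): the highest point of round cap 4 (moves with it). Six black domed round caps, 28 mm in diameter with domes 6.5 mm high, stand 38 mm apart along an arc of 120 mm radius that bulges to the block's -x; this one is number 4 counted from the lug end
- cap_5_top (a point): the highest point of round cap 5 (moves with it). Six black domed round caps, 28 mm in diameter with domes 6.5 mm high, stand 38 mm apart along an arc of 120 mm radius that bulges to the block's -x; this one is number 5 counted from the lug end
- cap_6_top (a point): the highest point of round cap 6 (moves with it). Six black domed round caps, 28 mm in diameter with domes 6.5 mm high, stand 38 mm apart along an arc of 120 mm radius that bulges to the block's -x; this one is number 6 counted from the lug end
- cap_1 (a joint): how far round cap 1 is pressed down, m: 0 raised, 0.006 home on its stop. It slides straight down with about 2.5 N of friction and stays where it is left. It can also be pressed by sliding a fingertip sideways over its shallow dome (about 5 to 12 N sideways)
- cap_2 (a joint): how far round cap 2 is pressed down, m: 0 raised, 0.006 home on its stop. It slides straight down with about 2.5 N of friction and stays where it is left. It can also be pressed by sliding a fingertip sideways over its shallow dome (about 5 to 12 N sideways)
- cap_3 (a joint): how far round cap 3 is pressed down, m: 0 raised, 0.006 home on its stop. It slides straight down with about 2.5 N of friction and stays where it is left. It can also be pressed by sliding a fingertip sideways over its shallow dome (about 5 to 12 N sideways)
- cap_4 (a joint): how far round cap 4 is pressed down, m: 0 raised, 0.006 home on its stop. It slides straight down with about 2.5 N of friction and stays where it is left. It can also be pressed by sliding a fingertip sideways over its shallow dome (about 5 to 12 N sideways)
- cap_5 (a joint): how far round cap 5 is pressed down, m: 0 raised, 0.006 home on its stop. It slides straight down with about 2.5 N of friction and stays where it is left. It can also be pressed by sliding a fingertip sideways over its shallow dome (about 5 to 12 N sideways)
- cap_6 (a joint): how far round cap 6 is pressed down, m: 0 raised, 0.006 home on its stop. It slides straight down with about 2.5 N of friction and stays where it is left. It can also be pressed by sliding a fingertip sideways over its shallow dome (about 5 to 12 N sideways)
- square_a_top (a point): centre of the flat top of the square cap nearer the lug end: black, 20 by 20 mm, 12.5 mm above the block's top face, in the hollow of the curved row, 55 mm or more from the round caps
- square_a (a joint): how far the square cap nearer the lug end is pressed down, m: 0 raised, 0.006 home; same friction; it must stay raised
- square_b_top (a point): centre of the flat top of the square cap nearer the end without lug: black, 20 by 20 mm, 12.5 mm above the block's top face, in the hollow of the curved row, 55 mm or more from the round caps
- square_b (a joint): how far the square cap nearer the end without lug is pressed down, m: 0 raised, 0.006 home; same friction; it must stay raised
- small_beaker: clear glass beaker, 50 mm wide, 61 mm tall, standing loose on the block between the two square caps; origin at the centre of its underside
- tape_roll: roll of white label tape lying flat on the worktop, 62 mm across, 18 mm high, beyond the lug of the block; origin at the centre of its underside
- dish: glass dish, 81 mm across, 15 mm high, on the worktop beyond the end without lug; origin at the centre of its underside
- marker: black marker pen, 125 mm long, 14 mm high, lying on the worktop in front of the block; origin under its middle
- flask: conical glass flask, 95 mm wide, 113 mm tall, on the right of the worktop; origin at the centre of its underside
- brown_bottle: amber glass bottle with black cap, 58 mm wide, 126 mm tall, on the left of the worktop; origin at the centre of its underside

How it is judged (in metres and radians):
On the way, in this order (a step that is already met when the one before it is completed fails the run):
1. round cap 1 (counted from the lug) is home (value of joint cap_1 above 0.004 m), for 0.05 s.
2. round cap 2 (counted from the lug) is home (value of joint cap_2 above 0.004 m), for 0.05 s.
3. round cap 3 (counted from the lug) is home (value of joint cap_3 above 0.004 m), for 0.05 s.
4. round cap 4 (counted from the lug) is home (value of joint cap_4 above 0.004 m), for 0.05 s.
5. round cap 5 (counted from the lug) is home (value of joint cap_5 above 0.004 m), for 0.05 s.
6. round cap 6 (counted from the lug) is home (value of joint cap_6 above 0.004 m), for 0.05 s.
At the end, for the whole second after the job is handed in: All six round caps are pressed at least 4 mm of their 6 mm, both square caps less than 1.5 mm; the block stands level on the worktop at rest within 20 mm of where it was, and every bystander is within 20 mm of where it was (value of joint each of cap_1, cap_2, cap_3, cap_4, cap_5, cap_6 above 0.004 m and value of joint each of square_a, square_b below 0.0015 m and distance of each of block, small_beaker, tape_roll, dish, marker, flask, brown_bottle from where it was at the start of the episode below 0.02 m and angle between block's own z axis and vertical below 0.03 rad and height (world z) of block below 0.004 m and linear speed of block below 0.01 m/s); the robot touches nothing.
It fails at once if the block is shoved more than 20 mm (distance of block from where it was at the start of the episode above 0.02 m).
It fails at once if the block is lifted or tipped (height (world z) of block above 0.008 m or angle between block's own z axis and vertical above 0.06 rad).
It fails at once if a square cap is pressed (value of joint any of square_a, square_b above 0.0015 m).
It fails at once if the fingers or arm bear on the block harder than 35 N (contact force between any of the fingers, the arm and block above 35 N).
It fails at once if a bystander is moved more than 20 mm, lifted or knocked over (distance of any of small_beaker, tape_roll, dish, marker, flask, brown_bottle from where it was at the start of the episode above 0.02 m or angle between any of small_beaker, flask, brown_bottle's own z axis and vertical above 0.4 rad).
It also fails if it takes over 42 s, if anything falls off the work surface, if the arm or the gripper's body presses on something with over 40 N, if the wrist force passes 120 N, or if a joint passes its speed limit or range.

ROBOT

A 6-joint arm with a two-finger parallel gripper is mounted at the origin on a cart in front of the work surface, level with it; the furniture and walls round the work are solid. World frame = base frame: x ahead of the robot, y to its left, z up, the work surface at z = 0. Lengths are in mm, angles in degrees, forces in N, time in s.
With the tool pointing down it reaches from about 350 to 850 mm from the base axis. Payload 8.1 kg.
Tool frame: the origin (TCP) lies midway between the tips of the shut fingers; the grasp point (between the pads) lies 19 mm behind it; z points along the fingers, y is the line along which they close (so a half turn about z gives the same grasp; the last joint's range is limited). The gripper opens to 85 mm and grips with 20 to 120 N. Pads are 22 mm wide; open, the fingers measure 114 mm over their backs; the gripper's body (76 mm by 85 mm) begins 54 mm behind the grasp point. The pads swing forward as they close: fully open they stand 13 mm farther back than shut.
Start: joints at [66.555, 7.471, 85.268, -0, 87.261, -4.893], TCP at [190.881, 568.832, 231.292] pointing down, gripper open.
Joint ranges: [-169.43, 169.43], [-51.17, 129.36], [1.28, 143.12], [-76.62, 256.62], [0, 156.53], [-152.29, 152.29]. Speed limits (degrees/s): [136.94, 136.94, 159.86, 180, 180, 180].

INTERFACE

Orientations are given as [roll, pitch, yaw] about the fixed x, y, z axes, in that order (R = Rz(yaw) Ry(pitch) Rx(roll)).
In Python, from bench import sense, snapshot, order, finder gives the robot as it stands.
- The arm moves only by the tool send_rows, never from a script. Its argument "steps" is a list of rows, each a list of 2 entries, a list of its own where there are three numbers: the shift along the world's x, y, z in units of 30 mm (1.0 is 30 mm), then the turn, a rotation vector about the world's x, y, z in rad. In form: [[[dx, dy, dz], [wx, wy, wz]], ...]. A call has 1 to 10 rows; each row is the pose to reach, as a shift and turn from the pose commanded when the call began; what a row does not reach only later rows make up. A row lasts 1/8 s, in which the tool goes at most 62.5 mm and 10.7 degrees, less where a joint would pass 70% of its speed; a pose out of reach is approached as far as the arm can. A call with a gripper value outside its range is refused whole. "fingers" is the closure, from 0 (fully open) to 1 (shut), set as the call begins (left out, the last holds). The fingers move at their own pace and stop on an object; "squeeze" is the grip in N (left out, the last holds). Time passes only in rows, so rows that repeat a pose let the fingers close. It gives the time, the measured TCP pose, the force, the opening and the grip force at its end, in the units of the state.
- sense(): the state, without advancing time (a new reading comes with each control period).
- snapshot(name): name is "scene" or "side" or "wrist"; returns a dict with "img" (420x560x3 uint8, red, green, blue), "K" (3x3 intrinsics, pixels), "pose" (4x4, takes a point from camera to world coordinates). Camera axes: x right, y up, looking along -z (the intrinsics and any distortion apply to the point x, -y, -z); pixel columns grow to the right and rows downward; lengths in mm; the calibration is good to about 2 mm. A picture is of the moment at which its call begins. There is no depth.
- order.hand_in(): hands the job in; it is judged then, once.
Trained networks look in the newest picture that a camera, given by its name, has taken for a name from the list of things; names that differ only in an ending like _2 or _b are one class to them, and where a whole thing is asked for, a point or a joint stands for the part that bears it (a point fixed in the world has none). Each returns a list of dicts, best first, with "confidence" (0 to 1); they miss things now and then, are a little off and sometimes report something else, mostly with a low value. They report only what shows in the picture. A call takes as long as a camera call.
- finder.find_in(label, camera): "box" ([left, top, width, height] as shares, 0 to 1, of the picture: columns of its width, rows of its height, round what is visible of it).
- finder.trace(label, camera): "mask" (420x560 bool, what is visible of it) and "box" ([left, top, width, height] as shares, 0 to 1, of the picture: columns of its width, rows of its height, round what is visible of it).
- finder.pinpoint(label, camera): "at" ([column, row] as shares, 0 to 1, of the picture: columns of its width, rows of its height: a listed point, or the origin of a listed thing).
The state is a dict: "time": time; "joint_pos": joint angles; "qd": joint speeds; "joint_efforts": joint torques, N m; "tool_pos": TCP position; "tcp_rot": TCP orientation; "ft_force": force on the tool from outside, world axes, zero at the start; "wrist_torque": the same for the moment, N m; "finger_gap": finger opening in mm; "grip_force": force on a finger pad.
Only numpy, scipy, OpenCV 4.12 (cv2) and the standard library are available. Lean on these libraries where they do the work, as an engineer would, in place of code of your own. Each camera call takes 0.05 s, during which the arm holds its last target. There are 200 camera calls.

## Working session

There is one attempt and no reset: what is moved stays moved. The work goes in short steps, Python scripts to look and compute and a tool call to move; the robot and the scene stay as the last step left them, time stands still between calls to the robot, and variables do not carry over. Pictures are saved under pics/ and viewed, at most 10 in all, crops included, and the job is handed in when it is done.

Besides the shell and the picture viewer there is one more tool, called after ">>>" as name(argument=value, ...) on one line, values as JSON. send_rows: Moves the arm, as the interface text tells. Its arguments: {"type":"object","properties":{"steps":{"type":"array"},"fingers":{"type":"number"},"squeeze":{"type":"number"}},"required":["steps"]}

```bash
mkdir -p pics; cat > h.py <<'E'
import numpy as np, cv2
from bench import sense, snapshot, order, finder
def ray(s,uv):
    K=np.array(s["K"]);P=np.array(s["pose"])
    d=np.linalg.inv(K)@[uv[0],uv[1],1]; d=P[:3,:3]@[d[0],-d[1],-d[2]]
    return P[:3,3],d
def onz(s,uv,z):
    o,d=ray(s,uv); return o+d*(z-o[2])/d[2]
def proj(s,p):
    K=np.array(s["K"]);P=np.linalg.inv(np.array(s["pose"]))
    c=P[:3,:3]@p+P[:3,3]; q=K@[c[0],-c[1],-c[2]]; return q[:2]/q[2]
def save(s,n): cv2.imwrite(f"pics/{n}.png",np.array(s["img"])[:,:,::-1])
E
python3 - <<'E'
from h import *
np.set_printoptions(precision=1,suppress=True)
S=[]
for c in ["scene","side","wrist"]:
    s=snapshot(c);S.append(np.array(s["img"]))
    if c=="scene":save(s,"scene0")
    if c=="side":save(s,"side0")
    print(c,np.array(s["pose"])[:3,3], s.keys())
    for l,z in [("cap_1_top",52.5),("square_a_top",52.5),("block",0),("tape_roll",0),("small_beaker",40)]:
        for r in finder.pinpoint(l,c):
            uv=np.array(r["at"])*[560,420]; print(l,round(r["confidence"],2),uv,onz(s,uv,z)[:2])
print({k:v for k,v in sense().items()})
E
```

```text
scene [-103.1 -495.3 1043.5] dict_keys(['img', 'K', 'pose'])
cap_1_top 0.49 [285.1 207.6] [570.3  -3.5]
block 0.94 [298.3 242.2] [528.3 -91.5]
tape_roll 0.65 [273.1 186.9] [648.7 108.3]
small_beaker 0.6 [306.4 229.8] [554.5 -97.2]
side [ 253.5 1535.1  661.6] dict_keys(['img', 'K', 'pose'])
cap_1_top 0.35 [267.4 209.3] [570.5 -14.6]
square_a_top 0.21 [309.  202.6] [ 430.6 -113.8]
block 0.91 [280.9 219.2] [527.8 -57. ]
block 0.17 [288.  202.1] [ 531.2 -245. ]
tape_roll 0.6 [242.2 232.2] [639.7  87.4]
small_beaker 0.78 [274.8 205.9] [556.8 -86.8]
wrist [127.1 590.7 374.7] dict_keys(['img', 'K', 'pose'])
{'time': 0.9, 'joint_pos': array([66.6,  7.5, 85.3,  0. , 87.3, -4.9]), 'qd': array([ 0.1, -0. ,  0.1,  0. , -0. ,  0.1]), 'joint_efforts': array([ -0. , -56.9, -50.1,  -0. ,   0. ,   0. ]), 'tool_pos': array([190.9, 568.8, 231.3]), 'tcp_rot': array([180. ,  -0. , 161.4]), 'ft_force': array([-0.7,  0.1,  0.1]), 'wrist_torque': array([-0.,  0., -0.]), 'grip_force': 0.0, 'finger_gap': 85.06329343963823}
```

View pics/scene0.png

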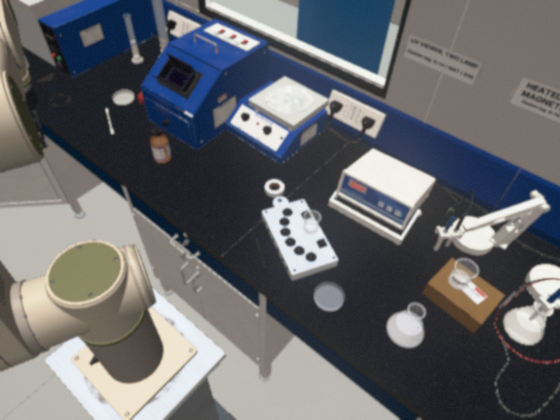

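View pics/side0.png

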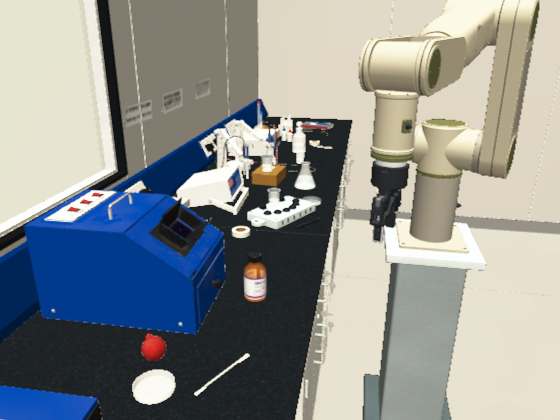

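Scene: block near (530,-90), lug at px (281,201) toward the tape roll; caps arc from (285,212) to (311,257); beaker at (311,222). Moving over it with shut fingers.

>>> send_rows(steps=[[[0.7,-1.3,0.3],[0,0,0]],[[1.6,-3.0,0.6],[0,0,0]],[[2.5,-4.8,1],[0,0,0]],[[3.4,-6.5,1],[0,0,0]],[[4.3,-8.3,1],[0,0,0]],[[5.2,-10,1],[0,0,0]],[[6.1,-11.7,1],[0,0,0]],[[7,-13.5,1],[0,0,0]],[[7.9,-15.2,1],[0,0,0]],[[8.8,-17,1],[0,0,0]]], fingers=1, squeeze=20)

```text
time: 2.15
tool_pos: [455.6, 57.0, 261.7]
tcp_rot: [180.0, 0.1, 161.5]
ft_force: [0.6, 0.5, -0.1]
finger_gap: -0.2
grip_force: 0.0
```

>>> send_rows(steps=[[[0.9,-1.7,0],[0,0,0]],[[1.8,-3.5,0],[0,0,0]],[[2.5,-4.8,0],[0,0,0]],[[2.8,-5.3,0],[0,0,0]],[[2.8,-5.3,0],[0,0,0]],[[2.8,-5.3,0],[0,0,0]]])

```text
time: 2.9
tool_pos: [538.6, -99.0, 261.3]
tcp_rot: [180.0, -0.0, 161.5]
ft_force: [-0.5, 0.6, 1.1]
finger_gap: 0.0
grip_force: 0.0
```

```bash
python3 - <<'E'
from h import *
np.set_printoptions(precision=1,suppress=True)
s=snapshot("wrist");save(s,"w1");P=np.array(s["pose"]);print(P,np.array(s["K"]))
for l,z in [("cap_1_top",52.5),("square_a_top",52.5),("block",0),("small_beaker",40)]:
    for r in finder.pinpoint(l,"wrist"):
        uv=np.array(r["at"])*[560,420]; print(l,round(r["confidence"],2),uv,onz(s,uv,z)[:2])
t=sense();print(t["time"],t["tool_pos"],t["tcp_rot"],t["ft_force"],t["joint_pos"],t["finger_gap"])
E
```

```text
[[  0.3  -0.9  -0.3 474.8]
 [  0.9   0.3   0.1 -77.3]
 [ -0.   -0.3   1.  404.7]
 [  0.    0.    0.    1. ]] [[315.3   0.  282. ]
 [  0.  315.3 208. ]
 [  0.    0.    1. ]]
cap_1_top 0.96 [364.4 182.1] [568.8 -10.2]
square_a_top 0.66 [330.7 219.4] [599.2 -58.8]
block 0.85 [287.6 164.2] [528.9 -87.8]
small_beaker 0.76 [284.3 201.7] [ 564.7 -104.5]
3.15 [538.8 -99.3 261.6] [180.    0.  161.5] [ 0.3 -0.6 -0.5] [-15.8  -1.3  91.2   0.   90.1 -87.3] -0.13105482613504518
```

View pics/w1.png

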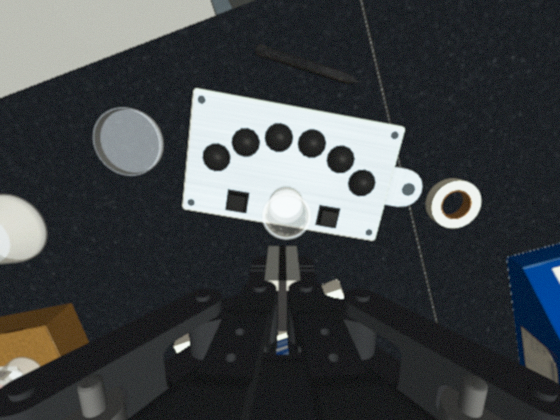

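The picture shows caps 1 to 6 at px (362,183), (341,159), (312,143), (279,137), (246,142), (217,157), with the lug at right (407,188). Segmenting the cap blobs for centres.

```bash
python3 - <<'E'
from h import *
np.set_printoptions(precision=1,suppress=True)
s=snapshot("wrist");g=cv2.cvtColor(np.array(s["img"]),cv2.COLOR_RGB2GRAY)
n,l,st,ce=cv2.connectedComponentsWithStats((g<110).astype(np.uint8))
C=[]
for i in range(1,n):
    if 200<st[i,4]<1200 and 150<ce[i,0]<400 and ce[i,1]<230: C.append((ce[i],st[i,4]))
C.sort(key=lambda c:-c[0][0])
W=[]
for c,a in C:
    p=onz(s,c,47)[:2]; print(c,a,p); W.append(p)
R=np.array([w for w,(c,a) in zip(W,C) if c[1]<190])
print("spacing",np.linalg.norm(np.diff(R,axis=0),axis=1))
f=lambda q:np.hypot(*(R-q).T)
from scipy.optimize import least_squares
q=least_squares(lambda v:f(v[:2])-v[2],[640,-90,120]).x;print(q)
d=R-sense()["tool_pos"][:2];print(d,d/30)
E
```

```text
[361.5 182.1] 526 [569.5 -12.7]
[340.3 158.5] 561 [535.7 -28.6]
[327.5 215.8] 388 [596.1 -61.3]
[311.7 142.6] 587 [508.6 -54.1]
[278.7 136.6] 596 [490.7 -86.8]
[245.5 141.5] 589 [ 484.  -123.5]
[237.1 200.4] 411 [ 544.3 -156.4]
[216.3 156.4] 568 [ 489.  -160.5]
spacing [37.3 37.2 37.3 37.3 37.3]
[ 602.1 -126.3  118.1]
[[ 30.7  86.7]
 [ -3.1  70.9]
 [-30.2  45.4]
 [-48.1  12.6]
 [-54.8 -24.1]
 [-49.8 -61.1]] [[ 1.   2.9]
 [-0.1  2.4]
 [-1.   1.5]
 [-1.6  0.4]
 [-1.8 -0.8]
 [-1.7 -2. ]]
```

>>> send_rows(steps=[[[0.5,1.4,-0.6],[0,0,0]],[[1.06,2.95,-2],[0,0,0]],[[1.06,2.95,-3.8],[0,0,0]],[[1.06,2.95,-5.4],[0,0,0]],[[1.06,2.95,-6.4],[0,0,0]],[[1.06,2.95,-6.7],[0,0,0]],[[1.06,2.95,-6.7],[0,0,0]],[[1.06,2.95,-6.7],[0,0,0]]])

```text
time: 4.2
tool_pos: [572.2, -11.8, 62.4]
tcp_rot: [180.0, 0.2, 161.5]
ft_force: [-0.4, -1.0, 0.4]
finger_gap: 0.2
grip_force: 0.0
```

```bash
python3 - <<'E'
from h import *
np.set_printoptions(precision=1,suppress=True)
s=snapshot("wrist");save(s,"w2")
t=sense();print(t["time"],t["tool_pos"],t["ft_force"])
for r in finder.pinpoint("cap_1_top","wrist"):
    uv=np.array(r["at"])*[560,420]; print(round(r["confidence"],2),uv,onz(s,uv,52.5)[:2])
print(proj(s,t["tool_pos"]))
E
```

```text
4.25 [572.2 -11.9  62.4] [-0.  -0.1 -0.6]
0.66 [279.5 248.3] [569.4 -11.9]
[281.3 261.2]
```

View pics/w2.png

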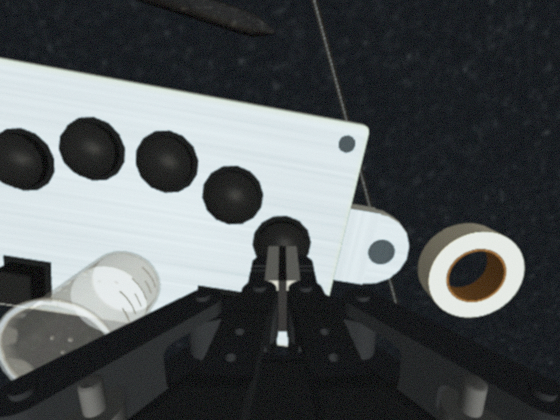

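Fingertips (283,250) sit over cap 1 (281,243). Pressing slowly.

>>> send_rows(steps=[[[-0.07,0,-0.15],[0,0,0]],[[-0.07,0,-0.25],[0,0,0]],[[-0.07,0,-0.33],[0,0,0]],[[-0.07,0,-0.4],[0,0,0]],[[-0.07,0,-0.4],[0,0,0]]])

```text
time: 4.92
tool_pos: [568.5, -11.7, 48.1]
tcp_rot: [-180.0, -0.0, 161.4]
ft_force: [-0.7, -0.4, 1.0]
finger_gap: 0.3
grip_force: 0.2
```

>>> send_rows(steps=[[[0,0,-0.04],[0,0,0]],[[0,0,-0.06],[0,0,0]],[[0,0,-0.06],[0,0,0]]])

```text
time: 5.3
tool_pos: [568.6, -11.6, 46.5]
tcp_rot: [180.0, 0.0, 161.4]
ft_force: [0.3, 0.2, 1.1]
finger_gap: -0.0
grip_force: 0.8
```

>>> send_rows(steps=[[[0,0,-0.03],[0,0,0]],[[0,0,-0.04],[0,0,0]],[[0,0,-0.04],[0,0,0]]])

```text
time: 5.68
tool_pos: [568.7, -11.7, 45.9]
tcp_rot: [180.0, 0.0, 161.5]
ft_force: [-2.7, 0.4, 7.3]
finger_gap: 0.1
grip_force: 3.8
```

>>> send_rows(steps=[[[0,0,0.3],[0,0,0]],[[0,0,0.6],[0,0,0]],[[-0.5,-0.25,0.6],[0,0,0]],[[-1.09,-0.54,0.6],[0,0,0]],[[-1.09,-0.54,0.35],[0,0,0]],[[-1.09,-0.54,0.2],[0,0,0]],[[-1.09,-0.54,0.1],[0,0,0]],[[-1.09,-0.54,0.03],[0,0,0]],[[-1.09,-0.54,0],[0,0,0]],[[-1.09,-0.54,0],[0,0,0]]])

```text
time: 6.92
tool_pos: [536.4, -27.8, 46.0]
tcp_rot: [180.0, 0.0, 161.5]
ft_force: [-2.7, -0.2, 8.1]
finger_gap: 0.1
grip_force: 3.3
```

```bash
python3 - <<'E'
from h import *
s=snapshot("wrist");save(s,"w3")
E
```

```text
(no output)
```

View pics/w3.png

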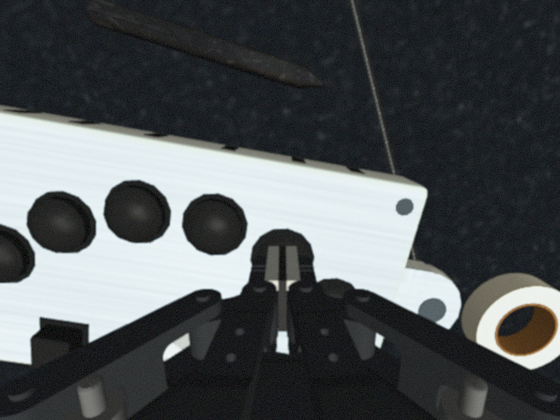

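Cap 2 (281,255) is under the fingertips and home; caps 3 to 6 are still raised at left. On to cap 3.

>>> send_rows(steps=[[[0,0,0.3],[0,0,0]],[[0,0,0.6],[0,0,0]],[[-0.45,-0.43,0.6],[0,0,0]],[[-0.91,-0.86,0.6],[0,0,0]],[[-0.91,-0.86,0.35],[0,0,0]],[[-0.91,-0.86,0.2],[0,0,0]],[[-0.91,-0.86,0.1],[0,0,0]],[[-0.91,-0.86,0.03],[0,0,0]],[[-0.91,-0.86,0],[0,0,0]],[[-0.91,-0.86,0],[0,0,0]]])

```text
time: 8.22
tool_pos: [508.8, -53.5, 45.9]
tcp_rot: [-180.0, -0.0, 161.5]
ft_force: [-4.8, -0.6, 7.3]
finger_gap: -0.1
grip_force: 4.1
```

>>> send_rows(steps=[[[0,0,0.3],[0,0,0]],[[0,0,0.6],[0,0,0]],[[-0.3,-0.55,0.6],[0,0,0]],[[-0.6,-1.1,0.6],[0,0,0]],[[-0.6,-1.1,0.35],[0,0,0]],[[-0.6,-1.1,0.2],[0,0,0]],[[-0.6,-1.1,0.1],[0,0,0]],[[-0.6,-1.1,0.03],[0,0,0]],[[-0.6,-1.1,0],[0,0,0]],[[-0.6,-1.1,0],[0,0,0]]])

```text
time: 9.48
tool_pos: [490.7, -86.5, 45.9]
tcp_rot: [-180.0, -0.0, 161.5]
ft_force: [-4.9, -0.1, 8.9]
finger_gap: -0.0
grip_force: 4.2
```

>>> send_rows(steps=[[[0,0,0.3],[0,0,0]],[[0,0,0.6],[0,0,0]],[[-0.12,-0.62,0.6],[0,0,0]],[[-0.23,-1.25,0.6],[0,0,0]],[[-0.23,-1.25,0.35],[0,0,0]],[[-0.23,-1.25,0.2],[0,0,0]],[[-0.23,-1.25,0.1],[0,0,0]],[[-0.23,-1.25,0.03],[0,0,0]],[[-0.23,-1.25,0],[0,0,0]],[[-0.23,-1.25,0],[0,0,0]]])

```text
time: 10.72
tool_pos: [483.8, -123.9, 45.9]
tcp_rot: [180.0, -0.0, 161.5]
ft_force: [-2.7, 0.7, 8.0]
finger_gap: -0.0
grip_force: 4.1
```

>>> send_rows(steps=[[[0,0,0.3],[0,0,0]],[[0,0,0.6],[0,0,0]],[[0.09,-0.62,0.6],[0,0,0]],[[0.18,-1.25,0.6],[0,0,0]],[[0.18,-1.25,0.35],[0,0,0]],[[0.18,-1.25,0.2],[0,0,0]],[[0.18,-1.25,0.1],[0,0,0]],[[0.18,-1.25,0.03],[0,0,0]],[[0.18,-1.25,0],[0,0,0]],[[0.18,-1.25,0],[0,0,0]]])

```text
time: 11.98
tool_pos: [489.0, -161.5, 45.9]
tcp_rot: [-180.0, -0.0, 161.5]
ft_force: [-3.7, 0.1, 7.5]
finger_gap: -0.1
grip_force: 4.0
```

>>> send_rows(steps=[[[0,0,0.4],[0,0,0]],[[0,0,1.5],[0,0,0]],[[0.3,0.3,3],[0,0,0]],[[0.8,1,4.5],[0,0,0]],[[1.2,1.6,5.8],[0,0,0]],[[1.6,2,6.5],[0,0,0]],[[1.6,2,6.7],[0,0,0]],[[1.6,2,6.7],[0,0,0]]])

```text
time: 12.98
tool_pos: [536.7, -101.8, 246.0]
tcp_rot: [-180.0, -0.0, 161.5]
ft_force: [0.0, 0.2, -1.3]
finger_gap: 0.1
grip_force: 0.0
```

```bash
python3 - <<'E'
from h import *
s=snapshot("wrist");save(s,"w4");print(sense()["tool_pos"],sense()["ft_force"])
for l,z in [("block",0),("small_beaker",40)]:
    for r in finder.pinpoint(l,"wrist"):
        uv=np.array(r["at"])*[560,420]; print(l,round(r["confidence"],2),uv,onz(s,uv,z)[:2])
E
```

```text
[ 536.22493207 -101.91053586  245.16190838] [-0.66990684 -1.07646133 -0.44704737]
block 0.76 [290.696 168.798] [531.42588798 -88.50850754]
block 0.41 [286.216 205.716] [ 574.63701403 -108.69732115]
small_beaker 0.67 [285.88  205.212] [ 563.50286408 -105.92487632]
```

View pics/w4.png

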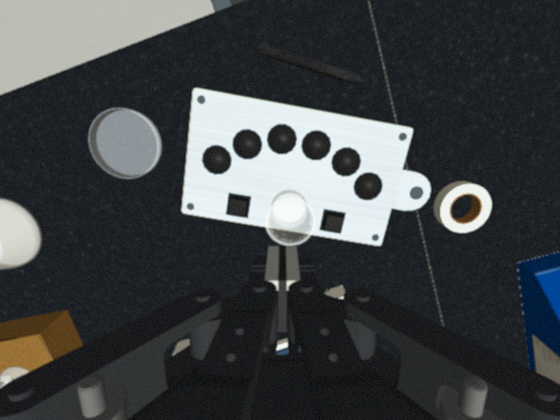

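The picture shows the block, centred near (291,169), with all six caps pressed and looking alike. The beaker (290,215) and squares are undisturbed, and the hand is clear. Handing in.

```bash
python3 -c "
from bench import order
print(order.hand_in())"
```

```text
the job is handed in; nothing more can be done
None
```

I pressed caps 1 to 6 onto their stops in order from the lug end, with about 7–9 N showing at each stop. Nothing looked disturbed in the last picture, and I handed the job in with the hand clear, but no verdict came back.

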